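# Set the drying-lamp timer to 25 minutes

## Task

Set the drying-lamp timer to 25 minutes: wind its lever clockwise past the long 40-minute mark into the last click at the stop, then bring it back, counting the clicks, to the fifth mark after the round off mark (one click is five minutes) and leave it resting there. Leave the mug, the paint bottle and the tape roll beside it where they are.

Things in the scene. Friction and masses are not known exactly. Their poses are not given: they have to be found in the camera images.
- timer: Grey timer box fixed to the table, 170 x 170 mm, dark top plate 70 mm above the table. Origin: centre of the underside, on the lever's upright pivot; z up; -x is its front. White marks on the top plate, 30 deg apart, in an arc 59 mm and more from the pivot: a round dot (off), then clockwise seen from above seven short bars (5 to 35 minutes) and one long bar (40 minutes).
- off_mark (a point): Centre of the round white 12 mm dot (off), 70 mm from the pivot, 135 deg counter-clockwise from the box's +x axis. The marks after it, counted clockwise: the first to seventh are bars 12 x 4 mm, the eighth is the long one; the fifth stands 150 deg clockwise of the dot.
- long_mark (a point): Middle of the long white bar, 24 x 6 mm, on the top plate: the eighth and last mark, 40 minutes; 70 mm from the pivot, 240 deg clockwise of the dot.
- lever (a joint): Lever angle in rad, growing clockwise seen from above; the lever points (135 deg - angle) counter-clockwise from the box's +x axis. 0 = off; click k rests at 0.524 k: 2.618 fifth mark, 4.189 long mark, 4.712 one more unmarked click at the stop. 0.1 to 0.2 N m takes it out of a click; past halfway it snaps into the next click and stays. Turns both ways, 0.03 rad of play beyond each end.
- lever_hub (a point): Centre of the top of the lever's round hub, on the pivot, 114 mm above the table; hub 34 mm across. It stands on a black disc 108 mm across that turns with the lever; disc top 82 mm above the table.
- lever_tip (a point): Outer end of the lever's top edge, 56 mm from the pivot, 114 mm above the table. The lever is a black bar with a white line on top, 16 mm wide, from the hub to 56 mm out on one side only, its sides upright from 82 to 114 mm above the table. It can be pushed on either side, or pinched across its 16 mm.
- mug: White mug, 76 mm across, 90 mm high, loose; origin at the centre of its underside. Leave it.
- paint_bottle: Paint bottle, 62 mm across, 130 mm high, loose; origin at the centre of its underside. Leave it.
- tape_roll: Roll of tape lying flat, 90 mm across, 30 mm high, loose; origin at the centre of its underside. Leave it.

How it is judged (in metres and radians):
On the way:
1. the lever has been wound past the long mark into the last click at the stop (within 0.15 rad) (value of joint lever above 4.562 rad), for 0.1 s.
At the end, for the whole second after the job is handed in: After having been wound into the last click at the stop, the lever rests in the fifth click after off (2.618 rad, within 0.15 rad), still and let go; mug, paint bottle and tape roll have not moved more than 40 mm (value of joint lever between 2.468 and 2.768 rad and velocity of joint lever between -0.05 and 0.05 rad/s and distance of each of mug, paint_bottle, tape_roll from where it was at the start of the episode below 0.04 m); the robot touches nothing.
It fails at once if the mug, the paint bottle or the tape roll is shifted by more than 40 mm (distance of any of mug, paint_bottle, tape_roll from where it was at the start of the episode above 0.04 m).
It also fails if it takes over 54 s, if anything falls off the work surface, if the arm or the gripper's body presses on something with over 40 N, if the wrist force passes 120 N, or if a joint passes its speed limit or range.

## Robot

A 6-joint arm with a two-finger parallel gripper is mounted at the origin on the work surface. World frame = base frame: x ahead of the robot, y to its left, z up, the work surface at z = 0. Lengths are in m, angles in degrees, forces in N, time in s.
With the tool pointing down it reaches from about 0.225 to 0.725 m from the base axis. Payload 3.1 kg.
Tool frame: the origin (TCP) lies midway between the tips of the shut fingers; the grasp point (between the pads) lies behind it (tcp_to_grasp is the z of the grasp point in the tool frame, in m); z points along the fingers, y is the line along which they close (so a half turn about z gives the same grasp; the last joint's range is limited). The gripper opens to 85 mm and grips with 20 to 120 N. Pads are 22 mm wide; open, the fingers measure 114 mm over their backs; the gripper's body (76 mm by 85 mm) begins 54 mm behind the grasp point. The pads swing forward as they close: fully open they stand 13 mm farther back than shut.
Start: joints at [-81.234, 2.75, 5.684, 92.934, 0, 82.678], TCP at [0.145, -0.504, 0.231] pointing down, gripper open.
Joint ranges: [-166.93, 166.93], [-56.73, 111.36], [-69.38, 81.34], [-121.58, 131.49], [-85.45, 84.26], [-180, 180]. Speed limits (degrees/s): [159.86, 159.86, 180, 180, 180, 180].

## Interface

Orientations are given as a 3x3 rotation matrix whose columns are the frame's x, y, z axes.
In Python, from bench import * gives the robot as it stands.
- The arm moves only by the shell command python3 -m jog 'ROWS' [FORCE]. ROWS is JSON, a list of rows, each an object with "delta_rot": the turn, a rotation vector about the tool's x, y, z in degrees, a list of three; "travel": the shift along the tool's x, y, z in mm, a list of three; "jaw": the finger opening in mm, from 0 to 85.4. In form: [{"delta_rot": [ax, ay, az], "travel": [tx, ty, tz], "jaw": jaw}, ...]. A call has 1 to 10 rows; each row shifts and turns the commanded pose from where the row before left it, along the tool's axes as they then stand; what a row does not reach is not made up. A row lasts 1/10 s, in which the tool goes at most 50 mm and 8.59 degrees, less where a joint would pass 70% of its speed; a pose out of reach is approached as far as the arm can. A call is refused whole if a number of a shift passes 50 or a number of a turn 8.59, either way. A call with a gripper value outside its range is refused whole. The fingers move at their own pace and stop on an object; FORCE is the grip in N (left out, the last holds). Time passes only in rows, so rows that do not move let the fingers close. It gives the time, the measured TCP pose, the force, the opening and the grip force at its end, in the units of the state.
- sense(): the state, without advancing time (a new reading comes with each control period).
- read_camera(name): name is "scene" or "top" or "wrist"; returns (picture, depth): 480x640x3 uint8, blue, green, red; 480x640 float32, m along the optical axis (not along the pixel's ray), 0 where there is no reading.
- calibration(name): a dict with "intrinsics" (3x3 intrinsics, pixels), "pose" (4x4, takes a point from camera to world coordinates). Camera axes: x right, y down, z forward; pixel columns grow to the right and rows downward; lengths in m; the calibration is good to about 2 mm. A picture is of the moment at which its call begins: read the wrist's pose just before it. calibration takes no time and is no camera call; for the wrist camera it gives the pose at the moment of the call.
- close_job(): hands the job in; it is judged then, once.
The state is a dict: "time": time; "qpos": joint angles; "joint_velocities": joint speeds; "effort": joint torques, N m; "ee_pos": TCP position; "tool_rot": TCP orientation; "force": force on the tool from outside, world axes, zero at the start; "moment": the same for the moment, N m; "grip_width": opening from 0.0 (shut) to 1.0 (fully open); "grasp_force": force on a finger pad.
Only numpy, scipy, OpenCV 4.12 (cv2) and the standard library are available. Lean on these libraries where they do the work, as an engineer would, in place of code of your own. Each camera call takes 0.05 s, during which the arm holds its last target. There are 200 camera calls.

## Working session

There is one attempt and no reset: what is moved stays moved. The work goes in short steps, Python scripts to look and compute and a shell command to move; the robot and the scene stay as the last step left them, time stands still between calls to the robot, and variables do not carry over. Pictures are saved under pics/ and viewed, at most 10 in all, crops included, and the job is handed in when it is done.

```bash
mkdir -p pics; python3 - <<'E'
from bench import *
import cv2,numpy as np
s=sense();print(s['time'],s['ee_pos'],np.round(s['tool_rot'],3).tolist(),s['grip_width'])
for n in('top','scene'):
    im,d=read_camera(n);cv2.imwrite(f'pics/{n}0.png',im);np.savez(f'{n}0.npz',im=im,d=d)
    c=calibration(n);print(n,np.round(c['intrinsics'],1).tolist(),np.round(c['pose'],3).tolist())
E
ls
```

```text
0.0 [ 0.14537266 -0.50383896  0.23011905] [[0.961, 0.277, -0.0], [0.277, -0.961, 0.002], [0.0, -0.002, -1.0]] 0.9960497377509993
top [[567.0, 0.0, 316.0], [0.0, 567.0, 248.4], [0.0, 0.0, 1.0]] [[0.012, -0.988, 0.155, 0.448], [-1.0, -0.01, 0.017, 0.026], [-0.015, -0.155, -0.988, 1.072], [0.0, 0.0, 0.0, 1.0]]
scene [[457.3, 0.0, 315.5], [0.0, 457.3, 245.7], [0.0, 0.0, 1.0]] [[0.749, 0.577, -0.327, 0.856], [0.663, -0.647, 0.377, -0.259], [0.006, -0.499, -0.867, 0.758], [0.0, 0.0, 0.0, 1.0]]
pics
scene0.npz
top0.npz
```

View pics/top0.png

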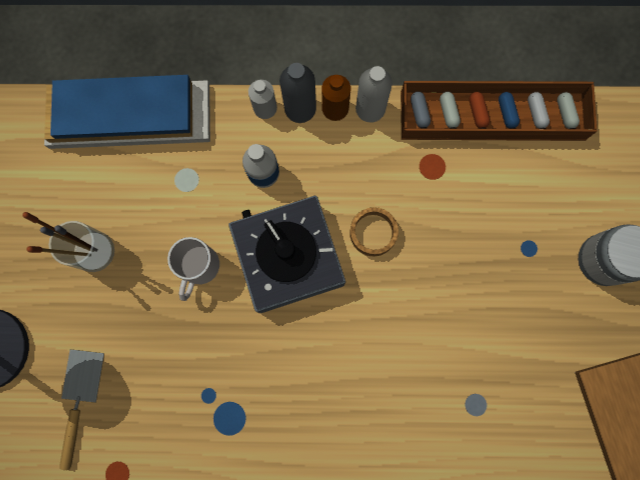

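The top view shows the timer around (287,255), with the dot at (268,287), the long bar at (326,250) and the lever tip at about (268,222). The mug is at (192,262), the bottle at (260,165) and the tape at (375,232).

```bash
cat > h.py <<'E'
from bench import *
import cv2,numpy as np
def ray(n,u,v,z,c=None):
    c=c or calibration(n);K=np.array(c['intrinsics']);P=np.array(c['pose'])
    d=P[:3,:3]@np.linalg.solve(K,[u,v,1.]);o=P[:3,3];return (o+d*(z-o[2])/d[2])[:2]
E
python3 - <<'E'
from h import *
im=np.load('top0.npz')['im'];d=np.load('top0.npz')['d']
cv2.imwrite('pics/crop0.png',cv2.resize(im[190:320,220:350],None,fx=4.6,fy=4.6,interpolation=cv2.INTER_CUBIC))
m=(im.min(2)>120).astype(np.uint8);m[:195]=0;m[315:]=0;m[:,:238]=0;m[:,345:]=0
# keep low-saturation
m[(im.max(2).astype(int)-im.min(2))>30]=0
n,l,st,c=cv2.connectedComponentsWithStats(m)
for i in range(1,n):
    if st[i,4]>5: print(np.round(c[i],1),st[i,4],np.round(ray('top',*c[i],.07),4),'z114',np.round(ray('top',*c[i],.114),4))
for nm,u,v,z in(('mug',192,260,.09),('bottle',256,152,.13),('tape',375,232,.03)):print(nm,ray('top',u,v,z))
E
```

```text
[284.2 216.2] 15 [0.6629 0.1007] z114 [0.6535 0.0974]
[265.2 220.2] 6 [0.6553 0.135 ] z114 [0.6462 0.1302]
[302.5 219.9] 11 [0.6564 0.0676] z114 [0.6472 0.0658]
[272.8 230.6] 40 [0.6363 0.1207] z114 [0.628  0.1165]
[316.3 232.2] 13 [0.6342 0.0424] z114 [0.626  0.0416]
[253.5 235.5] 12 [0.627  0.1552] z114 [0.6191 0.1495]
[325.7 249.5] 42 [0.6028 0.0252] z114 [0.596  0.0253]
[249.5 253.5] 12 [0.5942 0.1614] z114 [0.5878 0.1555]
[255.  271.5] 14 [0.5619 0.1506] z114 [0.5569 0.1452]
[267.6 286.6] 33 [0.5353 0.1275] z114 [0.5314 0.1231]
mug [0.57873443 0.25936152]
bottle [0.76302301 0.14745936]
tape [ 0.64295894 -0.06646685]
```

View pics/crop0.png

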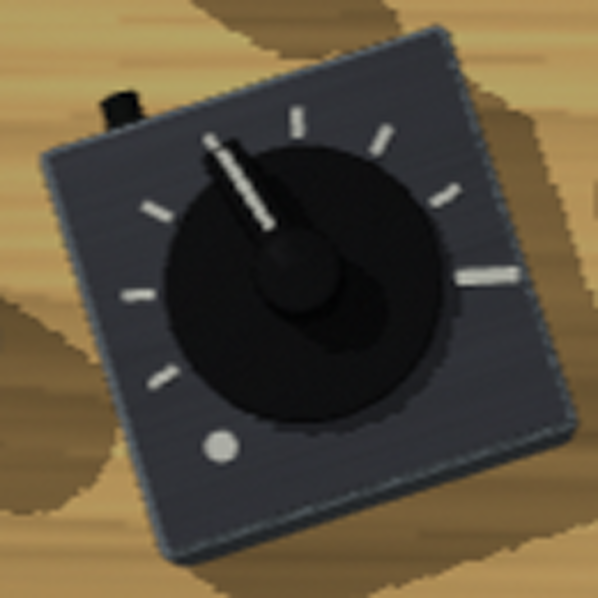

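View pics/scene0.png

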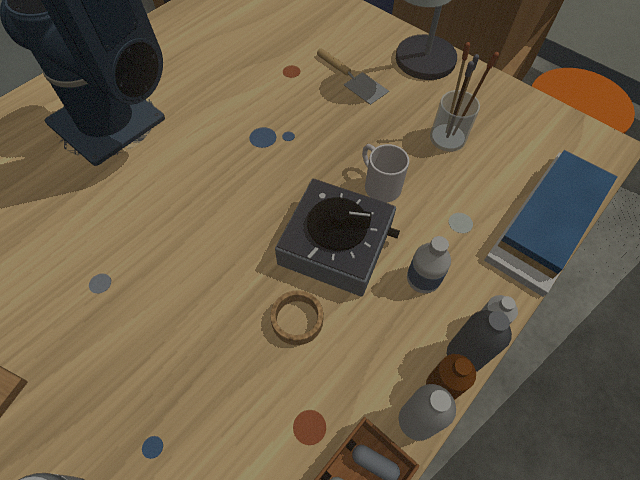

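```bash
python3 -m jog '[{"delta_rot":[0,0,0],"travel":[32,-23.2,0],"jaw":40},{"delta_rot":[0,0,0],"travel":[32,-23.2,0],"jaw":40},{"delta_rot":[0,0,0],"travel":[32,-23.2,0],"jaw":40},{"delta_rot":[0,0,0],"travel":[32,-23.2,0],"jaw":40},{"delta_rot":[0,0,0],"travel":[32,-23.2,0],"jaw":40},{"delta_rot":[0,0,0],"travel":[32,-23.2,0],"jaw":40},{"delta_rot":[0,0,0],"travel":[32,-23.2,0],"jaw":40},{"delta_rot":[0,0,0],"travel":[32,-23.2,0],"jaw":40},{"delta_rot":[0,0,0],"travel":[32,-23.2,0],"jaw":40},{"delta_rot":[0,0,0],"travel":[32,-23.2,0],"jaw":40}]' 20
python3 -m jog '[{"delta_rot":[0,0,0],"travel":[32,-23.2,0],"jaw":40},{"delta_rot":[0,0,0],"travel":[32,-23.2,0],"jaw":40},{"delta_rot":[0,0,0],"travel":[32,-23.2,0],"jaw":40},{"delta_rot":[0,0,0],"travel":[32,-23.2,0],"jaw":40},{"delta_rot":[0,0,0],"travel":[32,-23.2,0],"jaw":40},{"delta_rot":[0,0,0],"travel":[32,-23.2,0],"jaw":40},{"delta_rot":[0,0,0],"travel":[32,-23.2,0],"jaw":40},{"delta_rot":[0,0,0],"travel":[32,-23.2,0],"jaw":40},{"delta_rot":[0,0,0],"travel":[32,-23.2,0],"jaw":40},{"delta_rot":[0,0,0],"travel":[32,-23.2,0],"jaw":40}]'
python3 -m jog '[{"delta_rot":[0,0,-8.5],"travel":[0,0,0],"jaw":40},{"delta_rot":[0,0,-8.5],"travel":[0,0,0],"jaw":40},{"delta_rot":[0,0,-8.5],"travel":[0,0,0],"jaw":40},{"delta_rot":[0,0,-8.5],"travel":[0,0,0],"jaw":40},{"delta_rot":[0,0,-8.5],"travel":[0,0,0],"jaw":40},{"delta_rot":[0,0,-8.5],"travel":[0,0,0],"jaw":40},{"delta_rot":[0,0,-8.5],"travel":[0,0,0],"jaw":40},{"delta_rot":[0,0,-8.5],"travel":[0,0,0],"jaw":40},{"delta_rot":[0,0,-8.5],"travel":[0,0,0],"jaw":40},{"delta_rot":[0,0,-8.5],"travel":[0,0,0],"jaw":40}]'
```

```text
time: 1.1
ee_pos: [0.3892, -0.1913, 0.2309]
tool_rot: [[0.961, 0.277, -0.0], [0.277, -0.961, 0.0], [-0.0, -0.0, -1.0]]
force: [1.0, -0.0, -0.2]
grip_width: 0.47
grasp_force: 0.0
time: 2.1
ee_pos: [0.6323, 0.1202, 0.2304]
tool_rot: [[0.961, 0.277, -0.001], [0.277, -0.961, -0.0], [-0.001, -0.0, -1.0]]
force: [0.3, -1.5, 0.0]
grip_width: 0.466
grasp_force: 0.0
time: 3.1
ee_pos: [0.6315, 0.1187, 0.2304]
tool_rot: [[-0.198, 0.98, -0.002], [0.98, 0.198, -0.0], [0.0, -0.002, -1.0]]
force: [0.8, -0.2, -0.7]
grip_width: 0.467
grasp_force: 0.0
```

```bash
python3 -m jog '[{"delta_rot":[0,0,-8.5],"travel":[0,0,0],"jaw":40},{"delta_rot":[0,0,-8.5],"travel":[0,0,0],"jaw":40},{"delta_rot":[0,0,-8.5],"travel":[0,0,0],"jaw":40},{"delta_rot":[0,0,-8.5],"travel":[0,0,0],"jaw":40},{"delta_rot":[0,0,-8.5],"travel":[0,0,0],"jaw":40},{"delta_rot":[0,0,-8.5],"travel":[0,0,0],"jaw":40},{"delta_rot":[0,0,-8.5],"travel":[0,0,0],"jaw":40},{"delta_rot":[0,0,-8.5],"travel":[0,0,0],"jaw":40},{"delta_rot":[0,0,-8.5],"travel":[0,0,0],"jaw":40},{"delta_rot":[0,0,-8.5],"travel":[0,0,0],"jaw":40}]'
python3 -m jog '[{"delta_rot":[0,0,-8.5],"travel":[0,0,0],"jaw":40},{"delta_rot":[0,0,-8.5],"travel":[0,0,0],"jaw":40},{"delta_rot":[0,0,-8.5],"travel":[0,0,0],"jaw":40},{"delta_rot":[0,0,-2.2],"travel":[0,0,0],"jaw":40},{"delta_rot":[0,0,0],"travel":[0,0,0],"jaw":40},{"delta_rot":[0,0,0],"travel":[0,0,0],"jaw":40}]'
python3 - <<'E'
from h import *
s=sense();print(np.round(s['qpos'],1))
c=calibration('wrist');im,d=read_camera('wrist');cv2.imwrite('pics/w1.png',im);np.savez('w1.npz',im=im,d=d,K=c['intrinsics'],P=c['pose'])
E
```

```text
time: 4.1
ee_pos: [0.6315, 0.1187, 0.2304]
tool_rot: [[-0.994, -0.112, -0.002], [-0.112, 0.994, -0.0], [0.002, 0.0, -1.0]]
force: [0.1, 0.2, 0.2]
grip_width: 0.464
grasp_force: 0.0
time: 4.7
ee_pos: [0.6316, 0.1187, 0.2307]
tool_rot: [[-0.832, -0.555, -0.001], [-0.555, 0.832, -0.0], [0.001, 0.001, -1.0]]
force: [-0.4, 0.6, 0.5]
grip_width: 0.47
grasp_force: 0.0
[  4.7  21.2  27.1  95.9   0.  -29.1]
```

View pics/w1.png

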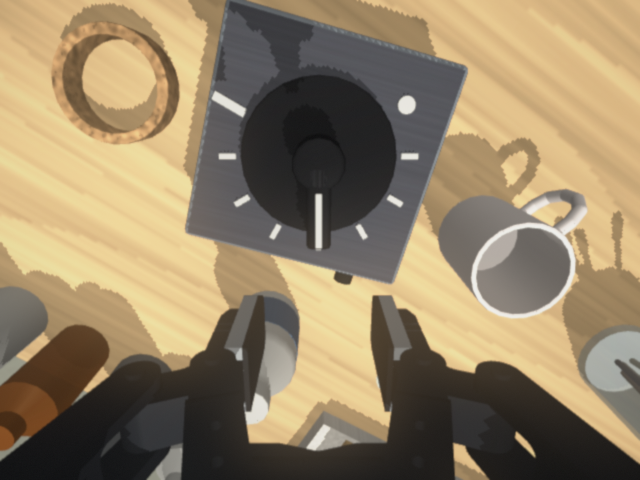

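The fingers are centred across the lever: the white line is at (318,220) and the finger midpoint at about 318. I'll check the pivot from this view.

```bash
python3 - <<'E'
from h import *
w=np.load('w1.npz');c=dict(intrinsics=w['K'],pose=w['P'])
im=w['im'];m=((im.min(2)>150)).astype(np.uint8);m[:80]=0;m[260:]=0;m[:,:205]=0;m[:,430:]=0
n,l,st,ce=cv2.connectedComponentsWithStats(m)
P={}
for i in range(1,n):
    if 30<st[i,4]<1500: print(np.round(ce[i],1),st[i,4],np.round(ray('',*ce[i],.07,c),4),np.round(ray('',*ce[i],.114,c),4))
E
```

```text
[228.3 103.6] 338 [0.6038 0.0263] [0.5987 0.0335]
[406.4 104.6] 265 [0.5361 0.1291] [0.5407 0.1214]
[226.9 155.6] 99 [0.6352 0.0433] [0.6255 0.048 ]
[409.4 156. ] 120 [0.563  0.1522] [0.5637 0.1412]
[241.6 200.4] 96 [0.6577 0.0687] [0.6448 0.0698]
[318.5 221.2] 330 [0.6395 0.125 ] [0.6292 0.1179]
[394.7 200.6] 99 [0.595  0.1631] [0.5911 0.1505]
[275.  231.3] 88 [0.6644 0.102 ] [0.6504 0.0982]
[361.2 231.4] 90 [0.6282 0.1563] [0.6195 0.1447]
[417.9 244.9] 646 [0.613  0.1987] [0.6065 0.181 ]
[209.8 249.2] 160 [0.7043 0.068 ] [0.6846 0.0692]
```

```bash
python3 -m jog '[{"delta_rot":[0,0,0],"travel":[0,0,30],"jaw":40},{"delta_rot":[0,0,0],"travel":[0,0,30],"jaw":40},{"delta_rot":[0,0,0],"travel":[0,0,30],"jaw":40},{"delta_rot":[0,0,0],"travel":[0,0,25],"jaw":40},{"delta_rot":[0,0,0],"travel":[0,0,25],"jaw":40},{"delta_rot":[0,0,0],"travel":[0,0,0],"jaw":22},{"delta_rot":[0,0,0],"travel":[0,0,0],"jaw":22},{"delta_rot":[0,0,0],"travel":[0,0,0],"jaw":22},{"delta_rot":[0,0,0],"travel":[0,0,0],"jaw":22},{"delta_rot":[0,0,0],"travel":[0,0,0],"jaw":22}]' 20
```

```text
time: 5.75
ee_pos: [0.633, 0.1188, 0.0933]
tool_rot: [[-0.831, -0.556, 0.003], [-0.556, 0.831, 0.0], [-0.003, -0.002, -1.0]]
force: [0.1, -0.4, 0.1]
grip_width: 0.259
grasp_force: 0.0
```

```bash
python3 -m jog '[{"delta_rot":[0,0,7.5],"travel":[0.3,-5.2,0],"jaw":22},{"delta_rot":[0,0,7.5],"travel":[0.3,-5.2,0],"jaw":22},{"delta_rot":[0,0,7.5],"travel":[0.3,-5.2,0],"jaw":22},{"delta_rot":[0,0,7.5],"travel":[0.3,-5.2,0],"jaw":22},{"delta_rot":[0,0,7.5],"travel":[0.3,-5.2,0],"jaw":22},{"delta_rot":[0,0,7.5],"travel":[0.3,-5.2,0],"jaw":22},{"delta_rot":[0,0,7.5],"travel":[0.3,-5.2,0],"jaw":22},{"delta_rot":[0,0,7.5],"travel":[0.3,-5.2,0],"jaw":22},{"delta_rot":[0,0,0],"travel":[0,0,0],"jaw":22},{"delta_rot":[0,0,0],"travel":[0,0,0],"jaw":22}]'
python3 - <<'E'
from h import *
s=sense();R=np.array(s['tool_rot']);d=np.array([.5985,.097])-s['ee_pos'][:2]
print('pivot in tool mm',1000*(R.T[:, :2]@d)[:2],'phi',np.degrees(np.arctan2(R[1,0],R[0,0])),s['force'],s['moment'],s['qpos'][5])
E
```

```text
time: 6.75
ee_pos: [0.6352, 0.0791, 0.092]
tool_rot: [[-0.898, 0.439, 0.001], [0.439, 0.898, 0.0], [-0.001, 0.001, -1.0]]
force: [-1.8, 0.1, -0.8]
grip_width: 0.255
grasp_force: 0.0
pivot in tool mm [ 4.08305880e+01 -1.23582763e-02] phi 153.92829782416536 [-1.7713803   0.13779125 -0.81818977] [-0.01182186  0.00987268 -0.02818698] 27.162901764090233
```

```bash
python3 -m jog '[{"delta_rot":[0,0,7.5],"travel":[0.3,-5.2,0],"jaw":22},{"delta_rot":[0,0,7.5],"travel":[0.3,-5.2,0],"jaw":22},{"delta_rot":[0,0,7.5],"travel":[0.3,-5.2,0],"jaw":22},{"delta_rot":[0,0,7.5],"travel":[0.3,-5.2,0],"jaw":22},{"delta_rot":[0,0,7.5],"travel":[0.3,-5.2,0],"jaw":22},{"delta_rot":[0,0,7.5],"travel":[0.3,-5.2,0],"jaw":22},{"delta_rot":[0,0,7.5],"travel":[0.3,-5.2,0],"jaw":22},{"delta_rot":[0,0,7.5],"travel":[0.3,-5.2,0],"jaw":22}]'
python3 -m jog '[{"delta_rot":[0,0,7.5],"travel":[0.3,-5.2,0],"jaw":22},{"delta_rot":[0,0,7.5],"travel":[0.3,-5.2,0],"jaw":22},{"delta_rot":[0,0,7.5],"travel":[0.3,-5.2,0],"jaw":22},{"delta_rot":[0,0,7.5],"travel":[0.3,-5.2,0],"jaw":22},{"delta_rot":[0,0,0],"travel":[0,0,0],"jaw":22},{"delta_rot":[0,0,0],"travel":[0,0,0],"jaw":22},{"delta_rot":[0,0,0],"travel":[0,0,0],"jaw":22}]'
cat > chk.py <<'E'
from h import *
import sys
s=sense();R=np.array(s['tool_rot']);d=np.array([.5985,.097])-s['ee_pos'][:2]
print('pivot in tool mm',1000*(R.T[:, :2]@d)[:2],'phi',np.degrees(np.arctan2(R[1,0],R[0,0])),s['force'],s['moment'],s['qpos'][5])
if len(sys.argv)>1:
    n=sys.argv[1];im,_=read_camera(n);cv2.imwrite(f'pics/{sys.argv[2]}.png',im)
E
python3 chk.py wrist w2
```

```text
time: 7.55
ee_pos: [0.602, 0.0569, 0.0916]
tool_rot: [[-0.063, 0.998, 0.001], [0.998, 0.063, 0.0], [0.0, 0.001, -1.0]]
force: [-0.3, -0.1, -0.4]
grip_width: 0.259
grasp_force: 0.0
time: 8.25
ee_pos: [0.582, 0.0605, 0.0915]
tool_rot: [[0.439, 0.898, 0.001], [0.898, -0.439, 0.0], [0.0, 0.0, -1.0]]
force: [-0.2, -0.4, 0.2]
grip_width: 0.257
grasp_force: 0.0
pivot in tool mm [40.02121268 -1.181218  ] phi 63.93659733832491 [-0.24361172 -0.38789086  0.18509827] [ 0.0337358  -0.00268227 -0.0128504 ] 115.43537611920046
```

View pics/w2.png

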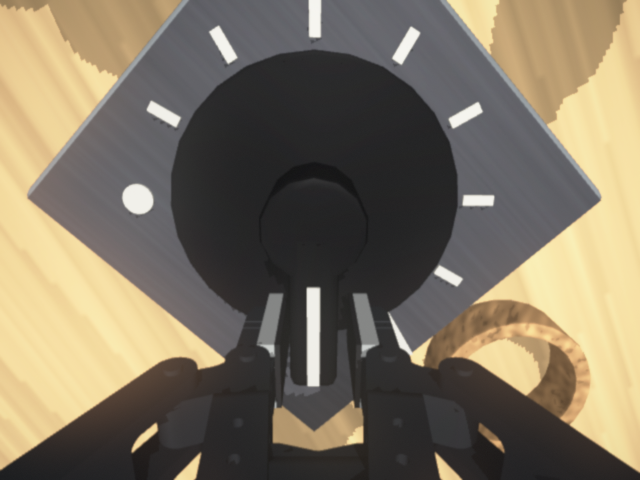

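The lever line at (313,335) lies straight opposite the third mark at (314,18), so it is in the last click. Next I bring it back 4 clicks (120°).

```bash
python3 -m jog '[{"delta_rot":[0,0,-7.5],"travel":[0.3,5.2,0],"jaw":22},{"delta_rot":[0,0,-7.5],"travel":[0.3,5.2,0],"jaw":22},{"delta_rot":[0,0,-7.5],"travel":[0.3,5.2,0],"jaw":22},{"delta_rot":[0,0,-7.5],"travel":[0.3,5.2,0],"jaw":22},{"delta_rot":[0,0,-7.5],"travel":[0.3,5.2,0],"jaw":22},{"delta_rot":[0,0,-7.5],"travel":[0.3,5.2,0],"jaw":22},{"delta_rot":[0,0,-7.5],"travel":[0.3,5.2,0],"jaw":22},{"delta_rot":[0,0,-7.5],"travel":[0.3,5.2,0],"jaw":22}]'
python3 -m jog '[{"delta_rot":[0,0,-7.5],"travel":[0.3,5.2,0],"jaw":22},{"delta_rot":[0,0,-7.5],"travel":[0.3,5.2,0],"jaw":22},{"delta_rot":[0,0,-7.5],"travel":[0.3,5.2,0],"jaw":22},{"delta_rot":[0,0,-7.5],"travel":[0.3,5.2,0],"jaw":22},{"delta_rot":[0,0,-7.5],"travel":[0.3,5.2,0],"jaw":22},{"delta_rot":[0,0,-7.5],"travel":[0.3,5.2,0],"jaw":22},{"delta_rot":[0,0,-7.5],"travel":[0.3,5.2,0],"jaw":22},{"delta_rot":[0,0,-7.5],"travel":[0.3,5.2,0],"jaw":22},{"delta_rot":[0,0,0],"travel":[0,0,0],"jaw":22},{"delta_rot":[0,0,0],"travel":[0,0,0],"jaw":22}]'
python3 chk.py wrist w3
```

```text
time: 9.1
ee_pos: [0.6217, 0.0627, 0.0912]
tool_rot: [[-0.562, 0.827, -0.0], [0.827, 0.562, -0.0], [-0.0, -0.0, -1.0]]
force: [0.4, -0.1, -0.1]
grip_width: 0.261
grasp_force: 0.0
time: 10.1
ee_pos: [0.6393, 0.0983, 0.0912]
tool_rot: [[-0.998, -0.064, -0.0], [-0.064, 0.998, -0.0], [0.0, -0.0, -1.0]]
force: [-0.6, -0.2, -0.7]
grip_width: 0.257
grasp_force: 0.0
pivot in tool mm [40.82804894  1.33610689] phi -176.31931272910654 [-0.62272511 -0.18997027 -0.6920981 ] [0.06148402 0.00573502 0.00431428] -0.8711772252422645
```

View pics/w3.png

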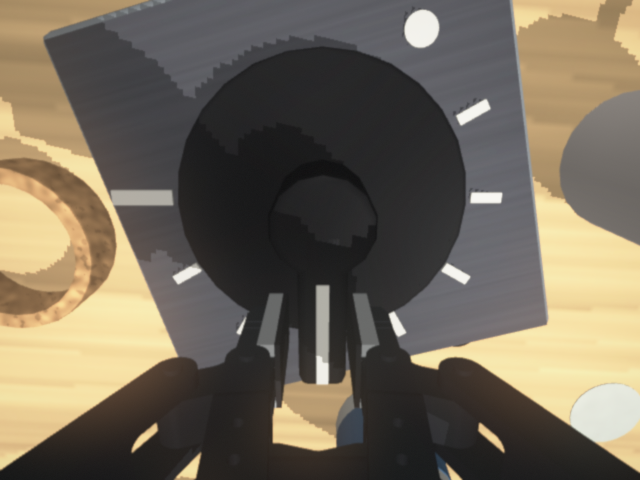

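The lever line at (322,335) sits between the fourth mark (397,325) and the sixth (240,325), so it is on the fifth. Now I open the jaws and lift.

```bash
python3 -m jog '[{"delta_rot":[0,0,0],"travel":[0,0,0],"jaw":40},{"delta_rot":[0,0,0],"travel":[0,0,0],"jaw":40},{"delta_rot":[0,0,0],"travel":[0,0,0],"jaw":40},{"delta_rot":[0,0,0],"travel":[0,0,-25],"jaw":40},{"delta_rot":[0,0,0],"travel":[0,0,-30],"jaw":40},{"delta_rot":[0,0,0],"travel":[0,0,-30],"jaw":40},{"delta_rot":[0,0,0],"travel":[0,0,-30],"jaw":40},{"delta_rot":[0,0,0],"travel":[0,0,-25],"jaw":40},{"delta_rot":[0,0,0],"travel":[0,0,0],"jaw":40},{"delta_rot":[0,0,0],"travel":[0,0,0],"jaw":40}]'
python3 chk.py wrist w4
```

```text
time: 11.15
ee_pos: [0.6397, 0.0984, 0.232]
tool_rot: [[-0.998, -0.066, 0.002], [-0.066, 0.998, 0.0], [-0.002, -0.0, -1.0]]
force: [0.4, 0.4, -1.0]
grip_width: 0.469
grasp_force: 0.0
pivot in tool mm [41.23718767  1.35311107] phi -176.22743312574474 [ 0.41248497  0.40091511 -1.01771878] [ 0.03545809 -0.03918911  0.00753787] -0.9646257695089612
```

View pics/w4.png

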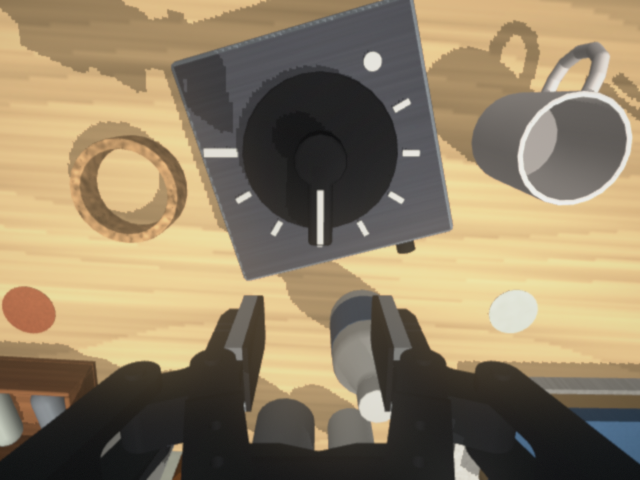

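The lever line at (320,217) covers the fifth mark, between the fourth (363,229) and the sixth (277,229). The fingers are clear and the mug, bottle and tape look untouched.

```bash
python3 -c "from bench import *;print(close_job())"
```

```text
the job is handed in; nothing more can be done
None
```

I wound the lever into the last click at the stop, brought it back four clicks to the fifth mark (25 minutes), and handed the job in at about 11 s with the arm clear and the mug, bottle and tape roll untouched; no verdict came back.

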